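Pop the copper discs out of their pockets and pack them in nested cups

TASK

Pack away the copper heat-spreader discs: take every disc out of the pocket block and put it into the teal cup, then cover them by nesting all the stone-coloured cups into the teal cup as one straight upright stack, each fully down in the one below. The discs lie flush and offer no grip, but one that is pressed down on its edge over the deep end of its pocket tips up against the pocket wall and stays so, its other edge raised for gripping. Leave the jar, the cartridge, the anvil weight and the red button cap where they are.

Things in the scene. Friction and masses are not known exactly. Their poses are not given: they have to be found in the camera images.
- block: fixed dark blue pocket block, 78 mm (x = -46 to +32 mm) by 184 mm (y), 34 mm tall; three like pockets, 36 mm wide in y, centred at x = 0, y = -60, 0, +60 mm. Origin: on the cart top under the middle pocket's centre, z up. Shallow end towards -x (the robot): a shelf at height 28 mm from x = -18 to +2 mm, walled at the front and sides up to 34 mm, level with the disc's top.
- disc1: copper heat-spreader disc, 34 mm in diameter, 6 mm thick, 49 g. At the start it lies flat in one of the three pockets of the pocket block, its top flush with the block's top. Origin: centre of its underside, z along its axis. May be absent (None).
- disc2: copper heat-spreader disc, 34 mm in diameter, 6 mm thick, 49 g. At the start it lies flat in one of the three pockets of the pocket block, its top flush with the block's top. Origin: centre of its underside, z along its axis. May be absent (None).
- disc3: copper heat-spreader disc, 34 mm in diameter, 6 mm thick, 49 g. At the start it lies flat in one of the three pockets of the pocket block, its top flush with the block's top. Origin: centre of its underside, z along its axis. May be absent (None).
- base_cup: teal hollow stacking cup, 160 g, loose. Outer radius 26 mm up to 22 mm, a conical shoulder from 22 to 32 mm, then a collar of radius 33 mm up to the rim at 90 mm. Inside: 59 mm wide mouth and bore, narrowing to a 45 mm wide floor at height 18 mm (solid foot). Origin: centre of its underside, z up its axis.
- cup1: stone-coloured hollow stacking cup, the same shape as the teal cup (66 mm wide at the rim, 90 mm tall, 90 g), standing upright. Origin: centre of its underside, z up its axis.
- cup2: stone-coloured hollow stacking cup, the same shape as the teal cup (66 mm wide at the rim, 90 mm tall, 90 g), standing upright. Origin: centre of its underside, z up its axis.
- cup3: stone-coloured hollow stacking cup, the same shape as the teal cup (66 mm wide at the rim, 90 mm tall, 90 g), standing upright. Origin: centre of its underside, z up its axis.
- jar: bystander: teal glass capacitor jar with a black cap, 48 mm in diameter, 70 mm tall; origin under its centre
- cartridge: bystander: smoked grey game cartridge lying flat, 65 x 100 x 17 mm; origin under its centre
- anvil: bystander: black cast-iron anvil-shaped weight, 45 x 100 mm, 48 mm tall; origin under its centre
- power_cap: bystander: red plastic power button cap, 28 mm in diameter, 12 mm tall; origin under its centre
- lip (a point): middle of the middle pocket's lip (block x = 2, y = 0, height 28 mm), where the shelf ends and the deep end begins (axes as the block's). Beyond it the floor drops to height 13.5 mm, then a 45 degree wall rises from x = 12 to 23 mm to a ledge at height 24 mm, open at the back, x = 32 mm.
- press (a point): point on the rear edge of the middle disc as it lies (block x = 14, y = 0, height 34 mm). The disc overhangs the deep end: pressed by a fingertip whose near side is at x = 11 to 13 mm (nearer jams it), down to height 25 to 26 mm, it see-saws over the lip, its low edge stops on the deep floor and wall, and it stays leaning at about 65 degrees.
- grip (a point): above the lip (block x = 5, y = 0, height 42 mm): where to grip the middle disc once tipped. Its raised edge then stands about 11 mm above the block's top, near x = -7 mm. Fingers that straddle it in x, middle here, tips just above the block's top, swing it upright against the lip as they close on its 6 mm.
- mouth (a point): centre of the teal cup's mouth, 90 mm above its underside. A cup nested in it (or in the next) rests with its shoulder on the rim: its origin is then 63.5 mm above that of the cup below, its upper collar free to hold. A disc standing so steeply in the teal cup that it reaches higher than about 62 mm would hold the next cup up: push it flat first.

How it is judged:
By the outcome, as a careful person would: the job done as asked, in the order asked, and still so for the second after the job is handed in, with the robot touching nothing.
Of disc1, disc2, disc3 only 2 to 3 are there at a start; the rules pass over those that are not, and their reading is None.
At some moment in a run one of disc1, disc2, disc3 may be knocked a few centimetres aside while the robot is not near it.
It also fails if it takes over 210 s, if anything falls off the work surface, if the arm or the gripper's body presses on something with over 40 N, if the wrist force passes 120 N, or if a joint passes its speed limit or range.

ROBOT

A 6-joint arm with a two-finger parallel gripper is mounted at the origin on the work surface. World frame = base frame: x ahead of the robot, y to its left, z up, the work surface at z = 0. Lengths are in m, angles in rad, forces in N, time in s.
With the tool pointing down it reaches from about 0.375 to 0.925 m from the base axis. Payload 5.7 kg.
Tool frame: the origin (TCP) lies on the centre line of the jaws, within the pads' length; the fingertips stand 14 mm ahead of it and the grasp point (between the pads) lies 5 mm behind it; z points along the fingers, y is the line along which they close (so a half turn about z gives the same grasp; the last joint's range is limited). The gripper opens to 88 mm and grips with 3 to 60 N. Pads are 20 mm wide; open, the fingers measure 115 mm over their backs; the gripper's body (75 mm by 178 mm) begins 61 mm behind the grasp point.
Start: joints at [-1.295, 0.359, 1.51, -0, 1.272, -0.115], TCP at [0.229, -0.555, 0.237] pointing down, gripper open.
Joint ranges: [-2.97, 2.97], [-1.01, 2.36], [0.21, 2.38], [-0.96, 4.11], [0.2, 2.71], [-2.98, 2.98]. Speed limits (rad/s): [2.39, 2.39, 3.14, 3.14, 3.14, 3.14].

INTERFACE

Orientations are given as a unit quaternion [w, x, y, z].
In Python, from workcell import robot gives the robot as it stands. Calls block until the motion is done:
- robot.move_ptp(position, orientation): joint-space move of the TCP to a pose.
- robot.servo_line(position, rotation=None, max_speed=0.15, max_force=None): straight line of the TCP; rotation=None keeps the orientation; max_speed is the mean speed in m/s. With max_force (N) it stops when the force on the tool has changed by that much, and returns True; else False.
- robot.move_j(angles): joint-space move.
- robot.set_gripper(opening, grip_force=None): finger opening in m; grip_force is the grip in N (None keeps the last); returns when the fingers have stopped.
- robot.hold(seconds).
- robot.ik(position, orientation): joint angles nearest the present ones, or None.
- robot.get_image(name): name is "scene" or "top" or "wrist"; returns a dict with "img" (400x640x3 uint8, red, green, blue), "fx", "fy", "cx", "cy" (pixels), "k1" (the pictures are not rectified: a ray, as slopes to the right and down, at radius r is drawn at 1 + k1 r^2 times it, then the intrinsics apply), "world_to_cam" (4x4, takes a point from world to camera coordinates); the wrist camera has in their place "T_tool_cam" (4x4, takes a point from camera to tool coordinates, whose origin is the TCP and whose axes are the flange's). Camera axes: x right, y down, z forward; pixel columns grow to the right and rows downward; lengths in m; the calibration is good to about 2 mm. A picture is of the moment at which its call begins: read the wrist's pose just before it. There is no depth.
A pose or a line that the arm cannot do raises robot.Unreachable and nothing moves.
- robot.job_done(): hands the job in; it is judged then, once.
Readings, each from a call of its own:
- robot.read_t(): time.
- robot.read_joints(): joint angles.
- robot.read_dq(): joint speeds.
- robot.read_tau(): joint torques, N m.
- robot.read_position(): TCP position.
- robot.read_orientation(): TCP orientation.
- robot.read_contact_force(): force on the tool from outside, world axes, zero at the start.
- robot.read_torque(): the same for the moment, N m.
- robot.read_finger_gap(): finger opening in m.
- robot.read_gripper_force(): force on a finger pad.
Only numpy, scipy, OpenCV 4.12 (cv2) and the standard library are available. Lean on these libraries where they do the work, as an engineer would, in place of code of your own. Each camera call takes 0.05 s, during which the arm holds its last target. There are 200 camera calls.

## Working session

There is one attempt and no reset: what is moved stays moved. The work goes in short steps, each a Python script; the robot and the scene stay as the last script left them, time stands still between calls to the robot, and variables do not carry over. Pictures are saved under pics/ and viewed, at most 14 in all, crops included, and the job is handed in when it is done.

```bash
ls; mkdir -p pics
cat > h.py <<'E'
import numpy as np, cv2
from workcell import robot
def save(n,img): cv2.imwrite('pics/'+n+'.png',img[:,:,::-1])
E
python3 - <<'E'
from h import *
for n in ("scene","top"):
    d=robot.get_image(n); save(n+'0',d['img']); np.savez('pics/'+n+'0.npz',**d)
    print(n,{k:np.round(v,4).tolist() for k,v in d.items() if k!='img'})
print(robot.read_t(),robot.read_orientation(),robot.read_finger_gap())
E
```

```text
pics
workcell.py
scene {'fx': 396.1283, 'fy': 396.1283, 'cx': 320.1045, 'cy': 197.9053, 'k1': -0.0309, 'world_to_cam': [[-0.4184, 0.9081, -0.0169, 0.2116], [0.603, 0.2638, -0.7528, -0.2875], [-0.6792, -0.3252, -0.658, 1.5162], [0.0, 0.0, 0.0, 1.0]]}
top {'fx': 382.728, 'fy': 382.728, 'cx': 316.8027, 'cy': 200.9385, 'k1': -0.0088, 'world_to_cam': [[-0.0022, -0.9999, 0.0129, 0.0001], [-0.9854, -0.0, -0.1701, 0.5837], [0.1701, -0.0131, -0.9853, 0.8338], [0.0, 0.0, 0.0, 1.0]]}
0.1 [-7.92951285e-04  9.80968104e-01  1.94167319e-01 -5.79716265e-05] 0.08791999111931531
```

View pics/scene0.png

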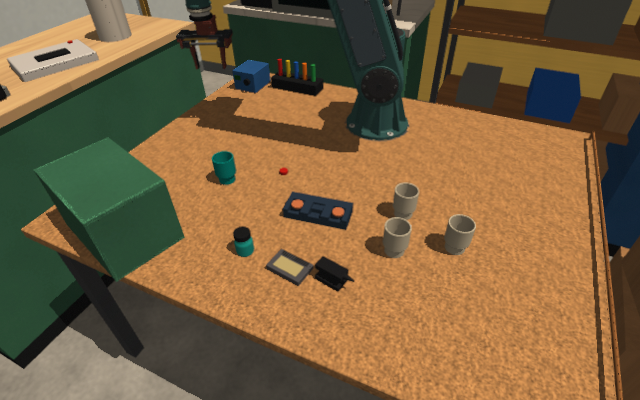

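View pics/top0.png

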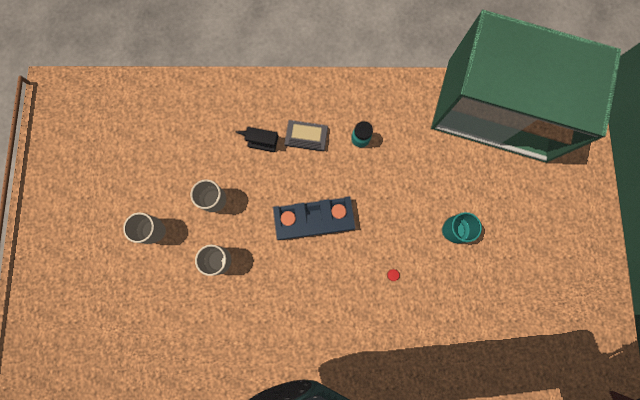

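The scene view shows two discs (297,204), (338,212) in the outer pockets, the middle one empty, the teal cup at (224,167), and stone cups at (405,200), (397,237), (460,234). The top view shows the discs at (288,218), (339,211), the teal cup at (465,228), and stone rims at (206,194), (139,228), (211,260). Next: a coarse fix from both views, then the wrist camera.

```bash
cat >> h.py <<'E'
from scipy.spatial.transform import Rotation as R
def und(d,uv):
    K=np.array([[d['fx'],0,d['cx']],[0,d['fy'],d['cy']],[0,0,1.]])
    return cv2.undistortPoints(np.array(uv,float).reshape(-1,1,2),K,np.array([float(d['k1']),0,0,0,0.])).reshape(-1,2)
def rays(d,uv):
    """origin, unit directions in world"""
    T=np.linalg.inv(d['world_to_cam']); p=und(d,uv)
    v=np.c_[p,np.ones(len(p))]@T[:3,:3].T
    return T[:3,3],v/np.linalg.norm(v,axis=1,keepdims=True)
def plane(d,uv,z):
    o,v=rays(d,uv); return o+v*((z-o[2])/v[:,2])[:,None]
def tri(ds,uvs):
    A=np.zeros((3,3));b=np.zeros(3);L=[]
    for d,uv in zip(ds,uvs):
        o,v=rays(d,[uv]);P=np.eye(3)-np.outer(v[0],v[0]);A+=P;b+=P@o;L.append((P,o))
    x=np.linalg.solve(A,b); return x,max(np.linalg.norm(P@(x-o)) for P,o in L)
def q2R(q): return R.from_quat([q[1],q[2],q[3],q[0]])
def wrist():
    p=np.array(robot.read_position());q=q2R(robot.read_orientation())
    d=dict(robot.get_image('wrist'));T=np.eye(4);T[:3,:3]=q.as_matrix();T[:3,3]=p
    d['world_to_cam']=np.linalg.inv(T@d['T_tool_cam']); return d
def blobs(img,col,amin=20):
    h,s,v=[c.astype(int) for c in cv2.split(cv2.cvtColor(img,cv2.COLOR_RGB2HSV))]
    m={'disc':((h<12)|(h>170))&(s>120)&(v>150),'teal':(abs(h-88)<9)&(s>120)&(v>50),'stone':(s<75)&(v>90),
       'block':(h>100)&(h<130)&(s>50)&(v<110)}[col]
    m=cv2.morphologyEx(m.astype(np.uint8),cv2.MORPH_OPEN,np.ones((2,2)))
    cs=cv2.findContours(m,cv2.RETR_EXTERNAL,cv2.CHAIN_APPROX_NONE)[0]
    return [c for c in sorted(cs,key=cv2.contourArea,reverse=True) if cv2.contourArea(c)>amin]
def down(yaw):
    """tool down; tool y (closing line) at angle yaw from world y"""
    q=(R.from_euler('z',yaw)*R.from_quat([1,0,0,0])).as_quat(); return [q[3],q[0],q[1],q[2]]
E
python3 - <<'E'
from h import *
D={n:dict(np.load(f'pics/{n}0.npz')) for n in('scene','top')}
for n,d in D.items():
    print(n)
    for c in ('disc','teal','stone','block'):
        for k in blobs(d['img'],c)[:9]:
            m=cv2.moments(k);u=[m['m10']/m['m00'],m['m01']/m['m00']]
            print(c,cv2.contourArea(k),np.round(u,1),cv2.boundingRect(k),np.round(plane(d,[u],.034 if c in('disc','block')else .09)[0],3))
s,t=D['scene'],D['top']
b=blobs(t['img'],'block')[0]; print(cv2.minAreaRect(b))
d=robot.get_image('wrist');print(np.round(d['T_tool_cam'],3).tolist(),d['fx'],d['k1'])
E
```

```text
scene
disc 65.5 [338.9 212.1] (334, 208, 11, 9) [0.55  0.078 0.034]
disc 60.0 [298.  204.4] (293, 201, 11, 8) [ 0.567 -0.04   0.034]
disc 32.0 [284.3 170.6] (280, 168, 9, 6) [ 0.443 -0.152  0.034]
teal 536.0 [225.  167.9] (213, 153, 23, 32) [ 0.565 -0.28   0.09 ]
teal 214.0 [245.2 248.5] (236, 239, 18, 19) [ 0.808 -0.052  0.09 ]
stone 7699.0 [ 82.4 375.3] (0, 328, 201, 72) [ 1.187 -0.156  0.09 ]
stone 4269.5 [64.1 17.2] (0, 0, 143, 48) [-0.312 -2.079  0.09 ]
stone 1941.0 [52.8 60.4] (8, 41, 91, 42) [ 0.186 -1.529  0.09 ]
stone 755.5 [402.1 220.8] (386, 185, 33, 74) [0.571 0.257 0.09 ]
stone 715.5 [169.8   9.6] (148, 0, 45, 23) [-0.65  -1.546  0.09 ]
stone 569.5 [271.6  14.6] (225, 5, 110, 22) [-0.778 -0.899  0.09 ]
stone 435.0 [214.4  81.8] (202, 71, 32, 26) [ 0.093 -0.664  0.09 ]
stone 333.5 [461.5 234.2] (450, 216, 25, 40) [0.559 0.4   0.09 ]
stone 174.0 [406.5  26.4] (396, 20, 21, 17) [-0.864 -0.125  0.09 ]
block 3453.5 [623.2 191.9] (602, 116, 38, 133) [0.136 0.808 0.034]
block 2307.0 [553.8  96.1] (526, 69, 56, 55) [-0.436  0.614  0.034]
block 1559.5 [318.7 210.9] (285, 194, 68,
[... 695 characters left out ...]
5 [500.  145.5] (437, 127, 111, 35) [ 0.705 -0.418  0.09 ]
stone 362.0 [215.8 260.3] (196, 246, 31, 30) [0.448 0.216 0.09 ]
stone 248.0 [306.3 132.2] (285, 121, 43, 29) [0.735 0.024 0.09 ]
stone 190.5 [146.9 228.5] (128, 214, 27, 30) [0.516 0.368 0.09 ]
stone 186.0 [474.5 109.8] (460, 99, 35, 22) [ 0.791 -0.366  0.09 ]
stone 41.5 [504.5 118.2] (501, 110, 9, 16) [ 0.771 -0.434  0.09 ]
block 2211.0 [316.8 218.4] (275, 198, 81, 43) [ 0.545 -0.001  0.034]
((314.67938232421875, 218.89175415039062), (32.7137565612793, 77.6435775756836), 82.09283447265625)
[[0.0, -0.96, -0.28, 0.077], [1.0, 0.0, -0.0, -0.001], [0.0, -0.28, 0.96, -0.149], [0.0, 0.0, 0.0, 1.0]] 298.33607462461487 -0.03987202575263324
```

```bash
python3 - <<'E'
from h import *
D={n:dict(np.load(f'pics/{n}0.npz')) for n in('scene','top')}
for a,b in (((338.9,212.1),(288.4,218.9)),((298,204.4),(339.4,211.8)),((284.3,170.6),(393.7,275.7))):
    print(tri([D['scene'],D['top']],[a,b]))
E
python3 - <<'E'
from h import *
robot.move_ptp([0.47,0.005,0.30],down(np.pi/2*0))
print(robot.read_joints())
d=wrist(); save('w1',d['img']); np.savez('pics/w1.npz',**d)
print(np.round(np.linalg.inv(d['world_to_cam']),3))
E
```

```text
(array([0.5432337 , 0.07042856, 0.02526048]), np.float64(0.00471718536406642))
(array([ 0.55986549, -0.04978161,  0.02500651]), np.float64(0.004916433672293315))
(array([ 0.41067822, -0.17769222,  0.00407483]), np.float64(0.004834301586952943))
[-1.37466230e-01  1.11039390e-01  1.68588734e+00 -2.41871374e-04
  1.34466312e+00  1.43400759e+00]
[[-0.001 -0.96  -0.28   0.547]
 [-1.     0.001 -0.001  0.005]
 [ 0.001  0.28  -0.96   0.449]
 [ 0.     0.     0.     1.   ]]
```

View pics/w1.png

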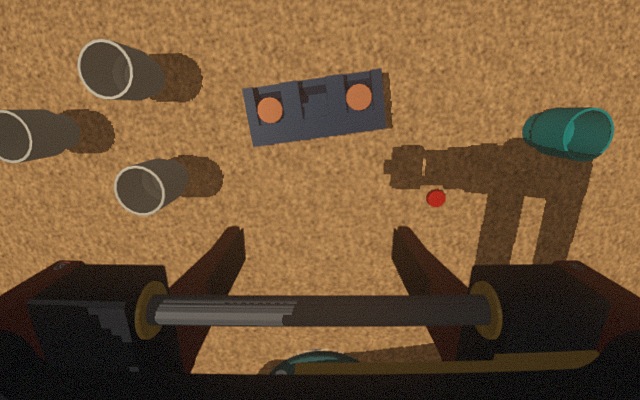

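The wrist view shows the discs at (270,110), (358,97), the teal cup rim at (588,133), and the stone rims at (106,68), (141,190), (12,137). I'll now measure each item with the camera overhead, using pairs of views a half-turn apart, which cancels hand-eye error.

```bash
cat >> h.py <<'E'
def look(xy,z,yaw):
    """put the wrist camera above xy, take a picture"""
    o=R.from_euler('z',yaw).apply([.077,0,0])
    robot.move_ptp([xy[0]-o[0],xy[1]-o[1],z],down(yaw)); robot.hold(.2); return wrist()
def proj(d,p):
    c=d['world_to_cam'][:3,:3]@p+d['world_to_cam'][:3,3];x=c[:2]/c[2];x=x*(1+d['k1']*(x@x))
    return np.array([d['fx']*x[0]+d['cx'],d['fy']*x[1]+d['cy']])
def silh(img,kind):
    hsv=cv2.cvtColor(img,cv2.COLOR_RGB2HSV).astype(int);h,s,v=hsv[...,0],hsv[...,1],hsv[...,2]
    return ((abs(h-88)<12)&(s>90) if kind=='teal' else (s<95)).astype(np.uint8)
def circ(P):
    A=np.c_[2*P[:,:2],np.ones(len(P))];x=np.linalg.lstsq(A,(P[:,:2]**2).sum(1),rcond=None)[0]
    r=np.sqrt(x[2]+x[0]**2+x[1]**2);return x[:2],r,np.std(np.hypot(*(P[:,:2]-x[:2]).T)-r)
def rim(d,kind,xy,z=.09):
    m=cv2.morphologyEx(silh(d['img'],kind),cv2.MORPH_OPEN,np.ones((3,3)))
    u=proj(d,np.array([*xy,z]))
    cs=[c for c in cv2.findContours(m,cv2.RETR_EXTERNAL,cv2.CHAIN_APPROX_NONE)[0] if cv2.contourArea(c)>800]
    c=min(cs,key=lambda c:abs(np.array(cv2.minEnclosingCircle(c)[0])-u).sum())
    h=cv2.convexHull(c).reshape(-1,2);P=plane(d,h,z);x,r,s=circ(P)
    e=cv2.fitEllipse(h)[0]
    return x,r,s,e
E
cat > m1.py <<'E'
from h import *
C={'teal':(.514,-.322),'c1':(.59,.243),'c2':(.448,.225),'c3':(.516,.382)}
tiles=[]
for k in ('teal',):
  pass
order=[('block0',(.553,.01))]+list(C.items())
import sys
res={}
for yaw in (0,np.pi):
  for k,xy in (order if yaw==0 else order[::-1]):
    try: d=look(xy,.2,yaw)
    except robot.Unreachable: print(k,yaw,'unreach');continue
    np.savez(f'pics/{k}_{int(yaw)}.npz',**d); tiles.append(cv2.resize(d['img'],(200,125)))
    if k!='block0':
        try: r=rim(d,k,xy);res.setdefault(k,[]).append((d,r[3]));print(k,round(yaw,1),np.round(r[0],4),np.round(r[1:3],4))
        except Exception as e: print(k,e)
print(robot.read_t())
for k,v in res.items():
    if len(v)==2: print(k,tri([v[0][0],v[1][0]],[v[0][1],v[1][1]]))
while len(tiles)<12: tiles.append(tiles[0]*0)
save('m1',np.vstack([np.hstack(tiles[i:i+4]) for i in (0,4,8)]))
E
python3 m1.py
```

```text
teal 0 [ 0.52   -0.3259] [0.0323 0.0001]
c1 0 [0.593  0.2487] [0.0329 0.0001]
c2 0 [0.4491 0.2311] [0.0328 0.0001]
c3 0 [0.5191 0.3906] [0.0328 0.0001]
c3 3.1 [0.5191 0.3907] [0.0328 0.0001]
c2 3.1 [0.449  0.2312] [0.0329 0.0001]
c1 3.1 [0.5931 0.2488] [0.0329 0.0001]
teal 3.1 [ 0.5198 -0.326 ] [0.0323 0.0002]
17.4417
teal (array([ 0.51678193, -0.3226614 ,  0.24115523]), np.float64(0.00017556538664502243))
c1 (array([0.58998429, 0.24393806, 0.31955647]), np.float64(0.00045853328919356906))
c2 (array([0.44923593, 0.22800006, 0.26114937]), np.float64(0.00034113495108301344))
c3 (array([0.517642  , 0.38663238, 0.20791905]), np.float64(0.0004414284593386115))
```

View pics/m1.png

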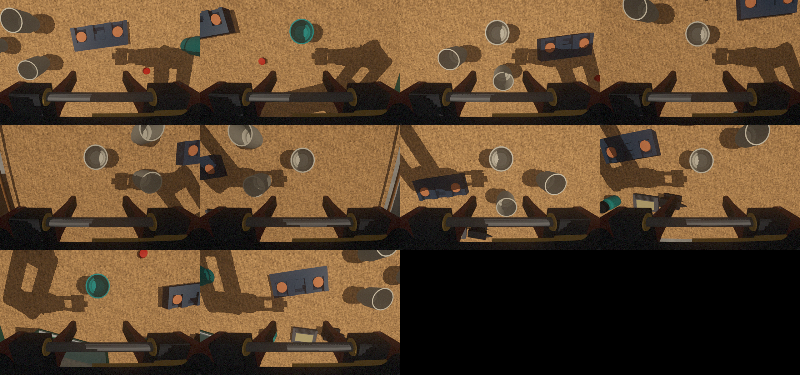

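```bash
cat >> h.py <<'E'
def discs(d,vmin=60):
    hsv=cv2.cvtColor(d['img'],cv2.COLOR_RGB2HSV).astype(int);h,s,v=hsv[...,0],hsv[...,1],hsv[...,2]
    return ((h<9)|(h>174))&(s>110)&(v>vmin)
def cents(d,lo=100,hi=3000,ht=11):
    m=discs(d).astype(np.uint8);n,_,st,c=cv2.connectedComponentsWithStats(m)
    return [(c[i],st[i,4]) for i in range(1,n) if lo<st[i,4]<hi]
E
python3 - <<'E'
from h import *
L=lambda n:dict(np.load(f'pics/{n}.npz'))
for n in('block0_0','block0_3','w1','c1_0','c2_3'):
    d=L(n)
    print(n,[(np.round(c,1).tolist(),int(a),np.round(plane(d,[c],.034)[0,:2],4).tolist()) for c,a in cents(d)])
for n in('block0_0','block0_3'):
    d=L(n);hsv=cv2.cvtColor(d['img'],cv2.COLOR_RGB2HSV).astype(int);h=hsv[...,0]
    m=((h>100)&(h<135)&(hsv[...,1]>40)).astype(np.uint8);m=cv2.morphologyEx(m,cv2.MORPH_OPEN,np.ones((3,3)))
    c=max(cv2.findContours(m,cv2.RETR_EXTERNAL,cv2.CHAIN_APPROX_NONE)[0],key=cv2.contourArea).reshape(-1,2)
    P=plane(d,c,.034)[:,:2];(cc,sz,an)=cv2.minAreaRect((P*1000).astype(np.float32));print(np.round(cc,1),np.round(sz,1),an)
d=L('block0_0');save('b0',cv2.resize(d['img'][40:190,190:450],None,fx=3,fy=3,interpolation=cv2.INTER_CUBIC))
E
```

```text
block0_0 [([468.3, 226.8], 421, [0.4253, -0.1631])]
block0_3 []
w1 [([435.4, 197.9], 261, [0.4225, -0.1665])]
c1_0 [([631.3, 249.9], 319, [0.4285, -0.1412])]
c2_3 []Traceback (most recent call last):
  File "<stdin>", line 9, in <module>
ValueError: max() iterable argument is empty
```

Run:
```python
from h import *
L=lambda n:dict(np.load(f'pics/{n}.npz'))
hs=lambda d:cv2.cvtColor(d['img'],cv2.COLOR_RGB2HSV).astype(int)
w=hs(L('w1'))
for u,v in((270,110),(358,97),(262,135),(313,88),(315,125),(250,100),(400,50),(420,160)):print(u,v,np.round(w[v-2:v+3,u-2:u+3].reshape(-1,3).mean(0)))
d=L('block0_0');save('b0',cv2.resize(d['img'][40:190,190:450],None,fx=3,fy=3,interpolation=cv2.INTER_CUBIC))
```

```text
270 110 [ 11. 157. 190.]
358 97 [ 11. 159. 183.]
262 135 [122.  15.  82.]
313 88 [133.  29.  59.]
315 125 [119.  22.  75.]
250 100 [122.  13.  87.]
400 50 [ 15. 142. 159.]
420 160 [ 14. 147.  95.]
```

View pics/b0.png

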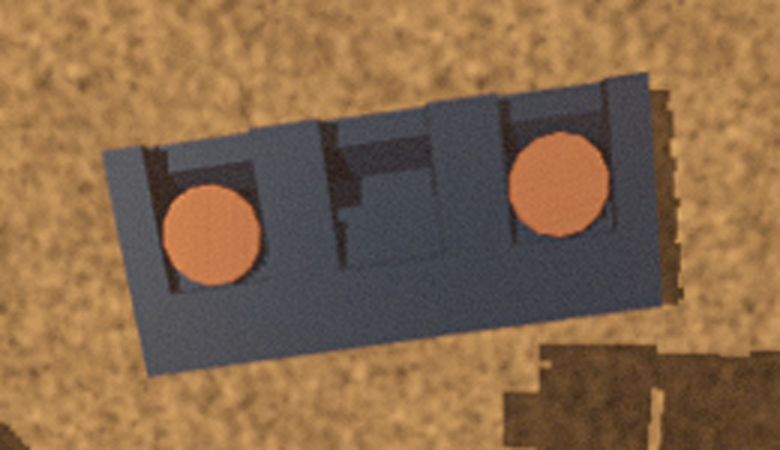

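The crop shows the discs at (212,235) and (559,184), lying flat in the outer pockets. The middle pocket is empty and the open back faces up (+x).

```bash
cat >> h.py <<'E'
def block(d,xy=(.553,.01),z=.034):
    """block pose (x,y,yaw) from the top outline, and warm-coloured blobs within the outline (discs)"""
    hsv=cv2.cvtColor(d['img'],cv2.COLOR_RGB2HSV).astype(int)
    m=cv2.morphologyEx((hsv[...,1]<75).astype(np.uint8),cv2.MORPH_OPEN,np.ones((3,3)))
    u=proj(d,np.array([*xy,z])); n,lab=cv2.connectedComponents(m)
    w=lab[int(u[1])-25:int(u[1])+25,int(u[0])-25:int(u[0])+25]; i=np.bincount(w[w>0]).argmax()
    c=max(cv2.findContours((lab==i).astype(np.uint8),cv2.RETR_EXTERNAL,cv2.CHAIN_APPROX_NONE)[0],key=cv2.contourArea)
    h=cv2.convexHull(c); P=plane(d,h.reshape(-1,2),z)[:,:2]
    b=cv2.boxPoints(cv2.minAreaRect((P*1000).astype(np.float32)))/1000
    e=max((b[1]-b[0],b[2]-b[1]),key=np.linalg.norm); e=e*np.sign(e[1]); yaw=np.arctan2(-e[0],e[1])
    a=R.from_euler('z',yaw).apply([[-.007,0,0]])[0,:2]
    f=np.zeros(m.shape,np.uint8);cv2.drawContours(f,[h],-1,1,-1)
    k=((f>0)&(hsv[...,1]>100)).astype(np.uint8);k=cv2.morphologyEx(k,cv2.MORPH_OPEN,np.ones((5,5)))
    out=[]
    for q in cv2.findContours(k,cv2.RETR_EXTERNAL,cv2.CHAIN_APPROX_NONE)[0]:
        if cv2.contourArea(q)>150:
            x,r,s=circ(plane(d,q.reshape(-1,2),z));out.append((x,r,s,cv2.fitEllipse(q)[0]))
    return np.array([*(b.mean(0)-a),yaw]),(np.linalg.norm(b[1]-b[0]),np.linalg.norm(b[2]-b[1])),out
def inblock(B,p): return R.from_euler('z',-B[2]).apply([p[0]-B[0],p[1]-B[1],0])[:2]
def fromblock(B,p): return np.array([B[0],B[1],0])+R.from_euler('z',B[2]).apply(p)
E
python3 - <<'E'
from h import *
L=lambda n:dict(np.load(f'pics/{n}.npz'))
O={}
for n in('block0_0','block0_3','w1'):
    d=L(n);B,s,o=block(d);O[n]=(d,o);print(n,np.round(B,4),np.round(s,4))
    for x in o:print('  ',np.round(x[0],4),np.round(x[1:3],4),np.round(inblock(B,x[0]),4),np.round(x[3],1))
for i in (0,1):
  for j in(0,1):print(i,j,tri([O['block0_0'][0],O['w1'][0]],[O['block0_0'][1][i][3],O['w1'][1][j][3]]))
E
```

```text
block0_0 [0.5548 0.0102 0.1364] [0.1848 0.0776]
   [0.5462 0.0699] [0.0169 0.0005] [-0.0004  0.0603] [260.  117.7]
   [ 0.5628 -0.049 ] [0.0171 0.0004] [-0.0001 -0.0598] [376.  100.9]
block0_3 [0.5548 0.0102 0.1367] [0.1848 0.0778]
   [ 0.5629 -0.049 ] [0.0169 0.0004] [-0.0001 -0.0598] [261.4 119.3]
   [0.5463 0.07  ] [0.0171 0.0005] [-0.0003  0.0603] [378.1 102.3]
w1 [0.5544 0.0101 0.135 ] [0.1843 0.0779]
   [0.5462 0.07  ] [0.0171 0.0007] [-0.      0.0604] [269.4 109.5]
   [ 0.5627 -0.0489] [0.0169 0.0006] [ 0.0003 -0.0597] [358.5  96.5]
0 0 (array([0.54636169, 0.07052381, 0.0306947 ]), np.float64(1.4552052772715262e-05))
0 1 (array([ 5.51479295e-01, -1.76266014e-04,  4.03541301e-01]), np.float64(0.0032201417936856855))
1 0 (array([0.54952721, 0.01583172, 0.38169632]), np.float64(0.003028996802021366))
1 1 (array([ 0.56292711, -0.04882213,  0.0349215 ]), np.float64(8.014193082185777e-05))
```

```bash
cat >> h.py <<'E'
B=np.array([.5548,.0102,.1366]); TEAL=np.array([.5199,-.3260])
CUPS=[np.array([.5931,.2488]),np.array([.4491,.2312]),np.array([.5191,.3907])]
YP=B[2]; YG=B[2]+np.pi/2
def press(y,x=.022,tip=.0255):
    robot.set_gripper(0.0)
    p=fromblock(B,[x,y,0]); up=[p[0],p[1],.075]
    robot.move_ptp([p[0],p[1],.12],down(YP)); robot.servo_line(up)
    f=robot.servo_line([p[0],p[1],tip+.014],max_speed=.03,max_force=30)
    print('press stop',f,'tip',round(robot.read_position()[2]-.014,4),np.round(robot.read_contact_force(),1))
    robot.servo_line([p[0],p[1],.12])
E
python3 - <<'E'
from h import *
press(-.06)
d=look((.553,.01),.2,0);np.savez('pics/p1.npz',**d)
save('p1',cv2.resize(d['img'][40:190,190:450],None,fx=3,fy=3,interpolation=cv2.INTER_CUBIC))
print(robot.read_t())
E
```

```text
press stop False tip 0.0258 [0.6 0.9 0.9]
24.6
```

View pics/p1.png

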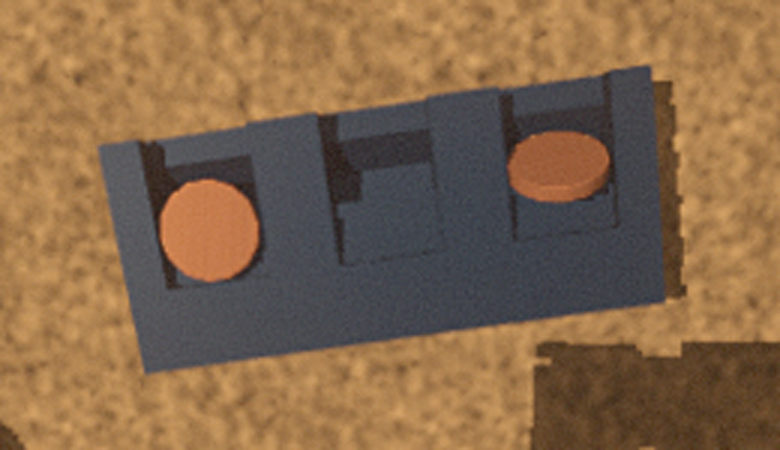

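The right disc at (559,166) is tipped up on edge. Now I'll grip it and drop it in the cup.

```bash
cat >> h.py <<'E'
def grip(y):
    p=fromblock(B,[.005,y,0]); robot.set_gripper(.056,20)
    robot.move_ptp([p[0],p[1],.12],down(YG)); robot.servo_line([p[0],p[1],.0505],max_speed=.1)
    robot.set_gripper(0,20); print('gap',robot.read_finger_gap(),robot.read_gripper_force())
    robot.servo_line([p[0],p[1],.2]); robot.hold(.2)
    g=robot.read_finger_gap(); print('lifted gap',g); return g
def drop(z):
    robot.move_ptp([*TEAL,.2],down(YG)); print('gap',robot.read_finger_gap())
    f=robot.servo_line([*TEAL,z],max_speed=.08,max_force=6); print('drop stop',f,robot.read_position()[2])
    robot.set_gripper(.016); robot.servo_line([*TEAL,.2])
E
python3 - <<'E'
from h import *
if .004<grip(-.06)<.009: drop(.062)
d=look(TEAL,.2,YG); save('t1',cv2.resize(d['img'][50:200,220:420],None,fx=3,fy=3)); print(robot.read_t(), rim(d,'teal',TEAL)[:3])
E
```

```text
gap 0.005803503865060446 19.971202611923218
lifted gap 0.0057044587076116714
gap 0.005826169797793395
drop stop False 0.062488402033149565
35.2667 (array([ 0.51989683, -0.32587732]), np.float64(0.03228690962705907), np.float64(0.00014610288423843134))
```

View pics/t1.png

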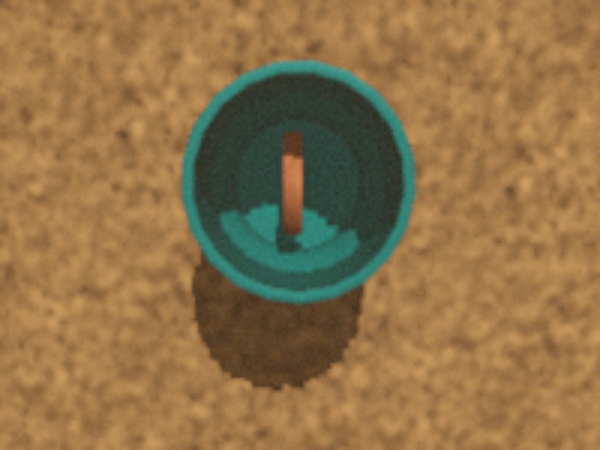

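The disc stands on edge in the cup, with its top seen at (292,180) in the crop. I'll topple it sideways with the fingers astride it.

```bash
cat >> h.py <<'E'
def topple(z,first=.016,op=.008,lat=.008):
    """fingers astride a disc standing on edge: push it over sideways, then rise"""
    n=R.from_euler('z',YG).apply([0,1,0])
    robot.set_gripper(first,10); robot.servo_line([*TEAL,z],max_speed=.08,max_force=5)
    robot.set_gripper(op,5)
    q=np.array([*TEAL,robot.read_position()[2]])+lat*n
    print('z',q[2],'gap',robot.read_finger_gap(),'lat stop',robot.servo_line(q,max_speed=.04,max_force=5))
    robot.servo_line(np.array(robot.read_position())+[0,0,.2-q[2]],max_speed=.15)
E
python3 - <<'E'
from h import *
robot.move_ptp([*TEAL,.2],down(YG)); topple(.053)
d=look(TEAL,.2,YG); save('t2',cv2.resize(d['img'][50:200,220:420],None,fx=3,fy=3)); print(robot.read_t(), rim(d,'teal',TEAL)[:3])
E
```

```text
z 0.05307828851302748 gap 0.008576700763955133 lat stop False
40.3917 (array([ 0.51993336, -0.32590248]), np.float64(0.03229163017845079), np.float64(0.00012170209725434616))
```

View pics/t2.png

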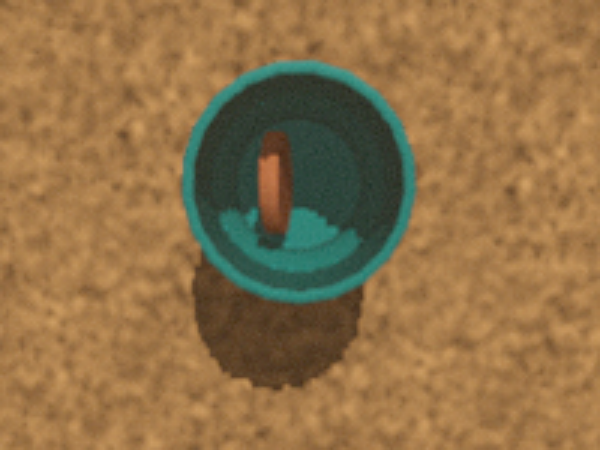

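The disc slid about 10 mm towards image left, to (275,182), and still stands. I'll push it over against the wall with closed fingers.

Run:
```python
from h import *
n=R.from_euler('z',YG).apply([0,1,0]); T=np.array([*TEAL,0])
robot.set_gripper(0,10)
a=T-.008*n; robot.move_ptp(a+[0,0,.2],down(YG))
print(robot.servo_line(a+[0,0,.056],max_speed=.1,max_force=5))
print(robot.servo_line(T+.007*n+[0,0,.056],max_speed=.04,max_force=6),robot.read_position()-T)
robot.servo_line(np.array([*robot.read_position()[:2],.2]))
d=look(TEAL,.2,YG); save('t3',cv2.resize(d['img'][50:200,220:420],None,fx=3,fy=3)); print(robot.read_t(), rim(d,'teal',TEAL)[:3])
```

```text
False
False [-0.00718808 -0.00108113  0.05607887]
45.025 (array([ 0.51986804, -0.32589324]), np.float64(0.032263498244565404), np.float64(0.00013004106721821923))
```

View pics/t3.png

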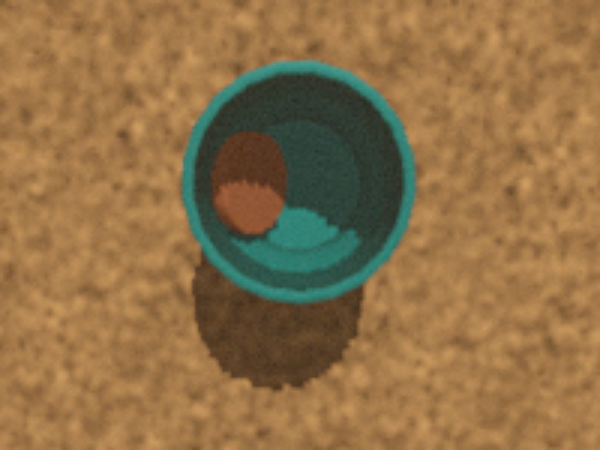

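The first disc now leans low on the left wall at (250,183). On to the second disc: I'll check the block, press and check again.

Run:
```python
from h import *
d=look((.553,.01),.2,0);Bn,s,o=block(d);print(Bn,[(inblock(B,x[0]),x[1]) for x in o])
if any(np.linalg.norm(inblock(B,x[0])-[0,.06])<.0015 and x[2]<.001 for x in o): press(.06)
d=look((.553,.01),.2,0)
save('p2',cv2.resize(d['img'][40:190,190:450],None,fx=3,fy=3,interpolation=cv2.INTER_CUBIC)); print(robot.read_t())
```

```text
[0.55476133 0.01010887 0.13539498] [(array([-0.00035427,  0.06039611]), np.float64(0.016968500962985838))]
press stop False tip 0.0258 [0.8 0.4 0.8]
51.4333
```

View pics/p2.png

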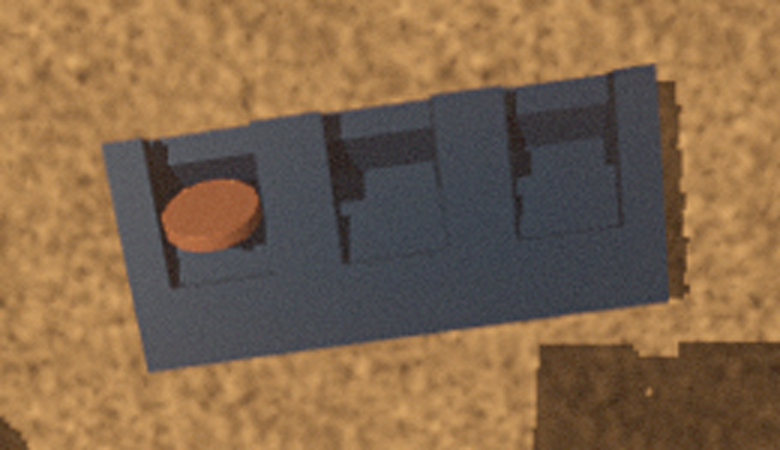

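The left disc at (212,215) is tipped up.

Run:
```python
from h import *
if .004<grip(.06)<.009:
    n=R.from_euler('z',YG).apply([0,1,0]); a=np.array([*TEAL,0])-.004*n
    robot.move_ptp(a+[0,0,.2],down(YG)); print(robot.read_finger_gap())
    print(robot.servo_line(a+[0,0,.065],max_speed=.08,max_force=6),robot.read_position()[2])
    robot.set_gripper(.013); robot.servo_line(a+[0,0,.2])
d=look(TEAL,.2,YG); save('t4',cv2.resize(d['img'][50:200,220:420],None,fx=3,fy=3)); print(robot.read_t(), rim(d,'teal',TEAL)[:3])
```

```text
gap 0.005745139510854928 19.953641295433044
lifted gap 0.0061446380494078155
0.0059797786451062495
False 0.06550730762102826
62.225 (array([ 0.51990296, -0.32588847]), np.float64(0.032291318379657354), np.float64(0.0001372428622446204))
```

View pics/t4.png

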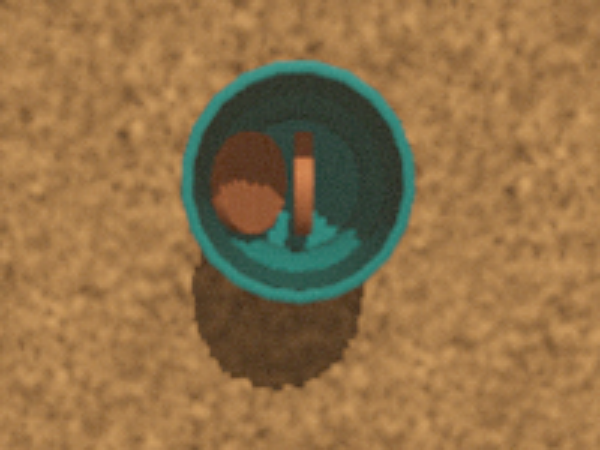

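Both discs are in the teal cup: one leaning at (250,183), one standing on the floor at (303,183) with its top at about 52 mm, below the 62 mm limit. Next is the first stone cup, with a top-camera check for stray discs before covering.

```bash
cat >> h.py <<'E'
def pick(c,zs=.30):
    robot.set_gripper(.088,20); robot.move_ptp([*c,.17],down(0)); robot.servo_line([*c,.075],max_speed=.12)
    robot.set_gripper(.04,20); g=robot.read_finger_gap(); print('cup gap',g)
    robot.servo_line([*c,zs],max_speed=.2); return g
def nest(k,zs=.30,xy=TEAL):
    """k-th cup (1..) onto the stack"""
    z=.075+.0635*k
    robot.move_ptp([*xy,zs],down(0)); robot.hold(.3); print('gap',robot.read_finger_gap())
    robot.servo_line([*xy,z+.012],max_speed=.12)
    f=robot.servo_line([*xy,z-.004],max_speed=.025,max_force=8)
    print('contact',f,'height err mm',round((robot.read_position()[2]-z)*1000,2),np.round(robot.read_contact_force(),1))
E
python3 - <<'E'
from h import *
pick(CUPS[0])
t=dict(robot.get_image('top'))
for k in blobs(t['img'],'disc',8):
    m=cv2.moments(k);print('copper/red',cv2.contourArea(k),np.round(plane(t,[[m['m10']/m['m00'],m['m01']/m['m00']]],.02)[0],3))
save('top1',t['img'])
nest(1)
t=dict(robot.get_image('scene')); save('s1',cv2.resize(t['img'][80:260,130:400],None,fx=2.5,fy=2.5)); print(robot.read_t())
E
```

```text
cup gap 0.06672516796442877
copper/red 53.0 [ 0.413 -0.173  0.02 ]
copper/red 25.5 [ 0.504 -0.346  0.02 ]
copper/red 10.5 [ 0.521 -0.341  0.02 ]
gap 0.06698806057101132
contact True height err mm -0.75 [0.7 1.2 5.2]
72.8833
```

View pics/s1.png

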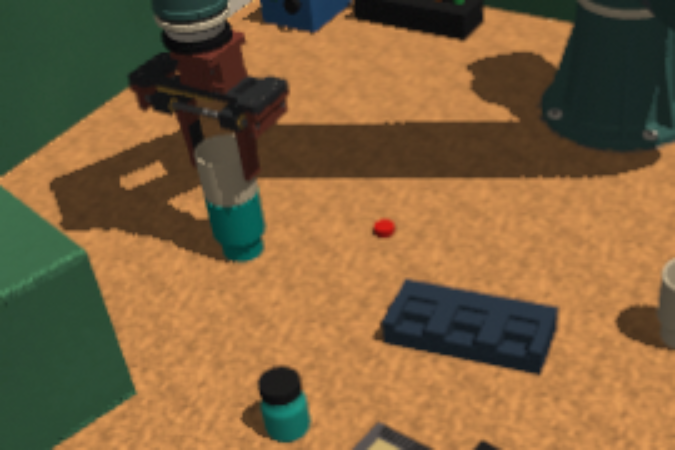

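The first cup is seated in the teal cup at the expected height, both discs were still inside before covering, and the pockets are empty. I'll release it and nest the second.

```bash
cat >> h.py <<'E'
def release(zs=.30):
    robot.set_gripper(.088); p=robot.read_position(); robot.servo_line([p[0],p[1],zs],max_speed=.2)
E
python3 - <<'E'
from h import *
release()
d=look(TEAL,.28,0); r=rim(d,'c',TEAL,.1535); print('rim1',r[:3])
pick(CUPS[1]); nest(2,.30,xy=r[0] if np.linalg.norm(r[0]-TEAL)<.004 and r[2]<.0005 else TEAL)
release(.33)
d=look(TEAL,.33,0); r=rim(d,'c',TEAL,.217); print('rim2',r[:3]); print(robot.read_t())
E
```

```text
rim1 (array([ 0.52004768, -0.32577884]), np.float64(0.0326837105552409), np.float64(0.000145124847860681))
cup gap 0.06526671404700359
gap 0.06495644690616122
contact True height err mm -0.86 [0.9 0.1 4.6]
rim2 (array([ 0.52025438, -0.32531598]), np.float64(0.03276218244769926), np.float64(0.00016461244899804568))
85.775
```

Run:
```python
from h import *
pick(CUPS[2],.34); nest(3,.34,xy=np.array([.5202,-.3254]))
release(.38)
d=look(TEAL,.38,0); r=rim(d,'c',TEAL,.2805); print('rim3',r[:3])
robot.move_ptp([.40,.10,.30],down(0))
a=robot.get_image('scene')['img'][60:260,150:350];b=robot.get_image('top')['img'][100:300,260:560]
save('fin',np.hstack([cv2.resize(a,(320,320)),cv2.resize(b,(480,320))])); print(robot.read_t())
```

```text
cup gap 0.06524621802556542
gap 0.06494196824551957
contact True height err mm -1.85 [-0.5  1.5  4.8]
rim3 (array([ 0.52032127, -0.32484307]), np.float64(0.032563560859730944), np.float64(0.00013691392752194711))
99.2167
```

View pics/fin.png

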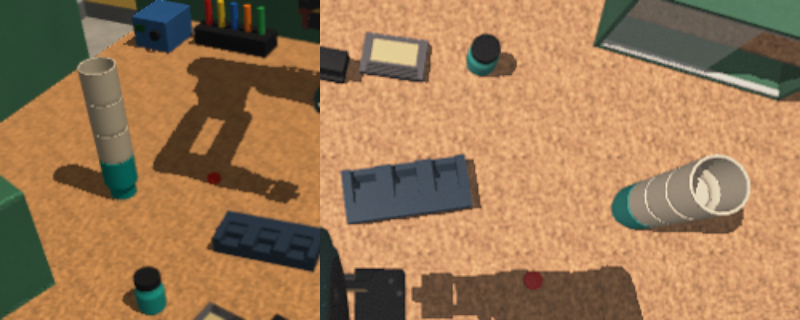

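The picture shows one straight stack (teal at the bottom, three stone cups above, rim drift about 1 mm), with the pockets empty and the jar, cartridge, anvil and red cap in place. I'm handing it in.

```bash
python3 -c "
from workcell import robot
print(robot.job_done())"
```

```text
the job is handed in; nothing more can be done
None
```

I handed the job in at about 99 s: both discs that were present are in the teal cup, covered by the three stone cups nested as one straight upright stack, and the jar, cartridge, anvil and red cap were not touched (one disc was left standing on edge, below the height that would hold a cup up).

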